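# Set a mounting board to the scribed line of a punching jig and mark it

## Task

Push the brown board that lies on the jig back firmly and squarely against the jig's steel fence, holding the pressure a moment (5 to 10 N) to be sure it is home, then slide it along the fence, towards the black scribed line, until its leading edge lies on that line. Then press the red palm knob down until you feel the punch point bear firmly on the board (about 15 N on the knob), to mark its hole, and let the knob spring back up; leave the board on the line and flush to the fence. Go gently, the board is brittle and the fence is only lightly screwed on: keep every push below about 20 N, do not touch the board with the punch before it is on the line, and leave the other things on the bench alone.

Things in the scene. Friction and masses are not known exactly. Their poses are not given: they have to be found in the camera images.
- jig: Punching jig, fixed, at another place and yaw each time. Aluminium bed with its top 16 mm above the bench. Origin at bench level; the bed spans jig x -130 to +150 mm, y -130 to +250 mm. +x points from the robot's side to the fence, +y along the fence to the robot's left. Behind the fence, at y = 0, stands a dark green C-frame (see jig_boss). Near side and both ends are open.
- fence: Steel fence bar 26 mm wide, 360 mm long, 14 mm high above the bed, part of the jig, axes parallel to the jig's. Origin on its straight front face (towards the robot, the face the board is to bear on), at bed level, at jig x +75 mm, y 0; the face spans jig y -120 to +240 mm. An askew board can jam with one corner on it: then push at the end that stands off.
- scribed_line (a point): Black line 2 mm wide scribed in the bed at right angles to the fence, from the bed's near side to the fence, at jig y -60 mm. The point lies on the middle of the line's width at jig x 0, on the bed's top; its axes are the jig's, so the line runs along x. Nothing stops the board there.
- board: Loose brown board, 120 (its x) by 160 (its y) by 8 mm, about 0.3 kg, flat on the bed. Origin: centre of its underside. +x edge faces the fence, -y (leading) edge the line. Starts 5 to 45 mm off the fence, up to 9 degrees askew, 40 to 120 mm to the left (+y) of the line; ends centred at jig x +15, y +20 mm. Friction varies; a few N slide it, it stays where left. Too wide to grasp: push its edges.
- jig_boss (a point): Centre of the underside of the green boss (40 mm across) that guides the punch, 43 mm above the bed. From it an arm 32 mm wide, its top 107 mm above the bench, runs along +x to a column at jig x 107 to 147 mm.
- board_lead (a point): Middle of the board's leading (-y) edge, at its top face.
- board_back (a point): Middle of the board's back (+x) edge, the one to bear on the fence, at its top face.
- punch: Spring-return punch, red knob 38 mm across. Origin: centre of the knob's flat top, 150 mm above the bench when up, at jig x +30, y 0 mm. Slides straight down, at most 16 mm, against a spring (3.5 N rising to 6 N when the point meets the board) and returns. Its 4 mm point is 116 mm below the knob's top: it meets the board after about 10 mm, then force rises steeply.
- carton: Bystander: closed cardboard carton 75 x 95 x 70 mm high, on the bench beside the jig; leave alone. Origin at the centre of its underside.
- steel_box: Bystander: open grey steel device box 100 x 100 x 54 mm; leave alone. Origin at the centre of its underside.
- tape: Bystander: roll of green tape, 100 mm across, 25 mm high, lying flat; leave alone. Origin at the centre of its underside.
- screwdriver: Bystander: screwdriver lying on the bench; leave alone. Lies along its x, handle to -x.
Not all that is in view belongs to the job. Several things have the shape of the board; the one meant has the colours described above.

How it is judged:
By the outcome, as a careful person would: the job done as asked, in the order asked, and still so for the second after the job is handed in, with the robot touching nothing.
It also fails if it takes over 72 s, if anything falls off the work surface, if the arm or the gripper's body presses on something with over 40 N, if the wrist force passes 120 N, or if a joint passes its speed limit or range.

## Robot

A 6-joint arm with a two-finger parallel gripper is mounted at the origin on the work surface. World frame = base frame: x ahead of the robot, y to its left, z up, the work surface at z = 0. Lengths are in m, angles in rad, forces in N, time in s.
With the tool pointing down it reaches from about 0.25 to 0.725 m from the base axis. Payload 4 kg.
Tool frame: the origin (TCP) lies midway between the tips of the shut fingers; the grasp point (between the pads) lies 19 mm behind it; z points along the fingers, y is the line along which they close (so a half turn about z gives the same grasp; the last joint's range is limited). The gripper opens to 85 mm and grips with 20 to 120 N. Pads are 22 mm wide; open, the fingers measure 114 mm over their backs; the gripper's body (76 mm by 85 mm) begins 54 mm behind the grasp point. The pads swing forward as they close: fully open they stand 13 mm farther back than shut.
Start: joints at [-1.142, 0.241, 0.005, 1.335, 0, 1.571], TCP at [0.208, -0.455, 0.211] pointing down, gripper open.
Joint ranges: [-2.72, 2.72], [-1.05, 1.87], [-1.09, 1.28], [-1.99, 2.15], [-1.42, 1.44], [-3.14, 3.14]. Speed limits (rad/s): [2.79, 2.79, 3.14, 3.14, 3.14, 3.14].

## Interface

Orientations are given as a unit quaternion [x, y, z, w].
In Python, from workcell import sensors, capture, workorder, models gives the robot as it stands. The module is installed in compiled form; this text tells all that it offers.
- The arm moves only by the tool send_rows, never from a script. Its argument "increments" is a list of rows, each an object with "grip": the finger opening in cm, from 0 to 8.54; "linear": the shift along the tool's x, y, z in cm, a list of three; "twist": the turn about the tool's z in degrees. In form: [{"grip": grip, "linear": [dx, dy, dz], "twist": twist}, ...]. A call has 1 to 20 rows; each row shifts and turns the commanded pose from where the row before left it, along the tool's axes as they then stand; what a row does not reach is not made up. A row lasts 1/12 s, in which the tool goes at most 41.7 mm and 7.16 degrees, less where a joint would pass 70% of its speed; a pose out of reach is approached as far as the arm can. A call is refused whole if a number of a shift passes 4.17 or a number of a turn 7.16, either way. A call with a gripper value outside its range is refused whole. The fingers move at their own pace and stop on an object; "grip_force" is the grip in N (left out, the last holds). Time passes only in rows, so rows that do not move let the fingers close. It gives the time, the measured TCP pose, the force, the opening and the grip force at its end, in the units of the state.
- sensors.read_state(): the state, without advancing time (a new reading comes with each control period).
- capture(name): name is "side" or "top" or "wrist"; returns a dict with "frame" (480x640x3 uint8, red, green, blue), "fov_y" (degrees; the focal length in pixels is half the picture's height over the tangent of half this angle, whatever the lens; pixels are square), "cx", "cy" (the principal point, pixels), "world_from_camera" (4x4, takes a point from camera to world coordinates); the wrist camera has in their place "tool_from_camera" (4x4, takes a point from camera to tool coordinates, whose origin is the TCP and whose axes are the flange's). Camera axes: x right, y down, z forward; pixel columns grow to the right and rows downward; lengths in m; the calibration is good to about 2 mm. A picture is of the moment at which its call begins: read the wrist's pose just before it. There is no depth.
- workorder.finish_job(): hands the job in; it is judged then, once.
Trained networks look in the newest picture that a camera, given by its name, has taken for a name from the list of things; names that differ only in an ending like _2 or _b are one class to them, and where a whole thing is asked for, a point or a joint stands for the part that bears it (a point fixed in the world has none). Each returns a list of dicts, best first, with "score" (0 to 1); they miss things now and then, are a little off and sometimes report something else, mostly with a low value. They report only what shows in the picture. A call takes as long as a camera call. They do not tell look-alikes from the thing itself.
- models.spot_in(query, camera): "uv" ([column, row] in pixels, amid what is visible of it).
- models.outline_of(query, camera): "pixels" (480x640 bool, what is visible of it) and "uv" ([column, row] in pixels, amid what is visible of it).
- models.place_of(query, camera): "uv" ([column, row] in pixels: a listed point, or the origin of a listed thing).
The state is a dict: "t": time; "joint_pos": joint angles; "joint_vel": joint speeds; "joint_efforts": joint torques, N m; "ee_pos": TCP position; "tcp_rot": TCP orientation; "ft_force": force on the tool from outside, world axes, zero at the start; "ft_torque": the same for the moment, N m; "finger_gap": finger opening in m; "grasp_force": force on a finger pad.
Only numpy, scipy, OpenCV 4.12 (cv2) and the standard library are available. Lean on these libraries where they do the work, as an engineer would, in place of code of your own. Each camera call takes 0.05 s, during which the arm holds its last target. There are 200 camera calls.

## Working session

There is one attempt and no reset: what is moved stays moved. The work goes in short steps, Python scripts to look and compute and a tool call to move; the robot and the scene stay as the last step left them, time stands still between calls to the robot, and variables do not carry over. Pictures are saved under pics/ and viewed, at most 10 in all, crops included, and the job is handed in when it is done.

Besides the shell and the picture viewer there is one more tool, called after ">>>" by a JSON object that holds its "name" and its "arguments". send_rows: Moves the arm, as the interface text tells. Its arguments: {"type":"object","properties":{"increments":{"type":"array"},"grip_force":{"type":"number"}},"required":["increments"]}

```bash
mkdir -p pics; cat > h.py <<'E'
import numpy as np, cv2
from workcell import sensors, capture, workorder, models
def K(c):
    f=240/np.tan(np.radians(c['fov_y'])/2); return f,c['cx'],c['cy']
def ray(c,uv,z):
    f,cx,cy=K(c); T=np.array(c['world_from_camera']); d=T[:3,:3]@np.array([(uv[0]-cx)/f,(uv[1]-cy)/f,1]); o=T[:3,3]
    return o+d*(z-o[2])/d[2]
def proj(c,p):
    f,cx,cy=K(c); T=np.linalg.inv(np.array(c['world_from_camera'])); q=T[:3,:3]@np.array(p)+T[:3,3]
    return np.array([f*q[0]/q[2]+cx,f*q[1]/q[2]+cy])
def save(c,n): cv2.imwrite('pics/'+n+'.png',cv2.cvtColor(c['frame'],cv2.COLOR_RGB2BGR))
E
python3 - <<'E'
from h import *
Z={'fence':.016,'scribed_line':.016,'board':.016,'jig_boss':.059,'board_lead':.024,'board_back':.024,'punch':.15,'jig':0,'carton':0}
print(sensors.read_state())
for n in ['top','side']:
    c=capture(n); save(c,n); print(n,c['fov_y'],np.round(c['world_from_camera'],3).tolist())
    for k,z in Z.items():
        for r in models.place_of(k,n)[:3]: print(k,round(r['score'],2),np.round(r['uv']),np.round(ray(c,r['uv'],z),4))
E
```

```text
{'t': 0.0, 'joint_pos': array([-1.14194596e+00,  2.41401791e-01,  3.72272976e-03,  1.33522625e+00,
        3.61697685e-05,  1.57078562e+00]), 'joint_vel': array([ 0.00192054, -0.00124213, -0.00211928,  0.00096361, -0.00073927,
       -0.001118  ]), 'joint_efforts': array([ 1.11957637e-03, -3.72318006e+01,  2.52407902e+01,  1.70358951e-02,
        5.08195922e-05, -6.09120178e-06]), 'ee_pos': array([ 0.20763787, -0.4540928 ,  0.21001804]), 'tcp_rot': array([ 9.77097190e-01,  2.12790905e-01, -2.06704951e-04, -1.03419346e-03]), 'ft_force': array([ 1.0948685 , -1.41156795, -0.32050938]), 'ft_torque': array([0.02000922, 0.07676291, 0.02071667]), 'grasp_force': 0.0, 'finger_gap': 0.0849265983272777}
top 52.785385529565204 [[-0.029, -0.984, 0.178, 0.283], [-1.0, 0.028, -0.009, 0.028], [0.004, -0.178, -0.984, 1.186], [0.0, 0.0, 0.0, 1.0]]
scribed_line 0.82 [375. 200.] [ 0.6037 -0.1179  0.016 ]
board 0.93 [452. 318.] [ 0.3057 -0.2878  0.016 ]
board 0.84 [210. 346.] [0.2576 0.2898 0.016 ]
board 0.69 [308. 218.] [0.561  0.0509 0.016 ]
jig_boss 0.62 [347. 192.] [ 0.6133 -0.0442  0.059 ]
board_lea
[... 633 characters left out ...]
016 ]
board 0.78 [407. 194.] [ 0.3056 -0.2662  0.016 ]
board 0.71 [289. 257.] [0.557 0.044 0.016]
board 0.68 [388. 368.] [0.2523 0.3002 0.016 ]
jig_boss 0.7 [277. 214.] [ 0.6171 -0.058   0.059 ]
board_lead 0.92 [292. 234.] [ 0.5702 -0.029   0.024 ]
board_lead 0.82 [432. 184.] [ 0.2411 -0.3155  0.024 ]
board_lead 0.58 [365. 344.] [0.3139 0.2583 0.024 ]
board_back 0.81 [401. 175.] [ 0.3348 -0.3334  0.024 ]
board_back 0.69 [267. 260.] [0.6054 0.0724 0.024 ]
board_back 0.55 [365. 379.] [0.2948 0.3456 0.024 ]
punch 0.76 [272. 193.] [ 0.6179 -0.0383  0.15  ]
jig 0.77 [286. 234.] [ 0.595  -0.0479  0.    ]
jig 0.5 [288. 216.] [ 0.61   -0.1159  0.    ]
carton 0.7 [300. 142.] [ 0.6704 -0.4413  0.    ]
```

View pics/top.png

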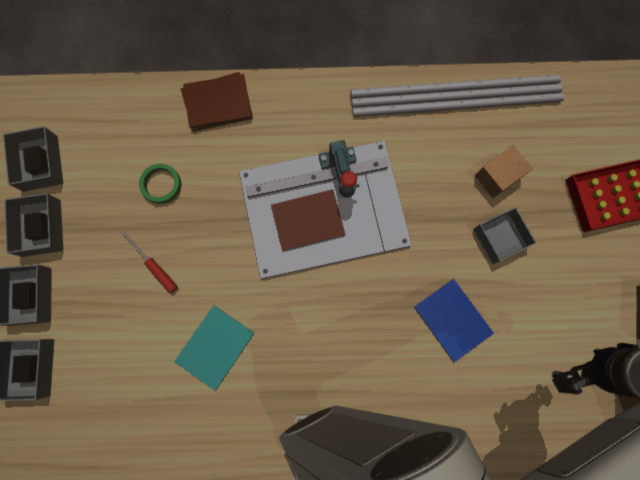

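View pics/side.png

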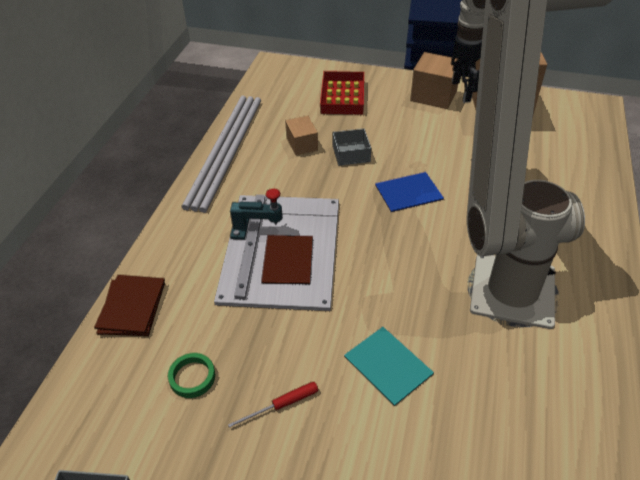

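The top view shows the brown board on the jig at (308,220). Look-alikes are blue (454,320), teal (214,347) and a brown stack off the jig (217,102). I choose (308,220). The line runs from (366,175) to (384,250) and the red knob is at (349,178). Next I'll make one close rectified crop and fit the jig.

```bash
cat >> h.py <<'E'
def rect(c,z,x0,x1,y0,y1,s):
    # output: rows = x descending from x1, cols = y descending from y1 ; s m/px
    W=int((y1-y0)/s);H=int((x1-x0)/s)
    P=np.float32([proj(c,[x,y,z]) for x,y in [(x1,y1),(x1,y0),(x0,y0),(x0,y1)]])
    M=cv2.getPerspectiveTransform(P,np.float32([[0,0],[W,0],[W,H],[0,H]]))
    return cv2.warpPerspective(c['frame'],M,(W,H),flags=cv2.INTER_CUBIC)
E
python3 - <<'E'
from h import *
c=capture('top'); s=.0007
R=rect(c,.016,.42,.76,-.24,.28,s); cv2.imwrite('pics/r16.png',cv2.cvtColor(R,cv2.COLOR_RGB2BGR))
for nm,z in [('bed',.016),('board',.024)]:
    R=rect(c,z,.42,.76,-.24,.28,s).astype(int); r,g,b=R[...,0],R[...,1],R[...,2]
    m=((abs(r-b)<25)&(r>95)) if nm=='bed' else ((r-b>30)&(r<130)&(g<r*.6))
    m=cv2.morphologyEx(m.astype(np.uint8),cv2.MORPH_OPEN,np.ones((5,5)))
    C=max(cv2.findContours(m,cv2.RETR_EXTERNAL,cv2.CHAIN_APPROX_NONE)[0],key=cv2.contourArea)
    (u,v),(w,h),a=cv2.minAreaRect(C); print(nm,'ctr',.76-v*s,.28-u*s,'size',w*s,h*s,a, np.round([[.76-q[1]*s,.28-q[0]*s] for q in cv2.boxPoints(((u,v),(w,h),a))],4).tolist())
E
```

```text
bed ctr 0.5885385162353516 0.011944326782226566 size 0.27991935729980466 0.3798201110839844 79.18360137939453 [[0.6904000043869019, 0.22470000386238098], [0.7616999745368958, -0.14830000698566437], [0.48669999837875366, -0.20090000331401825], [0.4153999984264374, 0.17219999432563782]]
board ctr 0.6592 -0.051449999999999996 size 0.042 0.0399 90.0 [[0.6801999807357788, -0.03150000050663948], [0.6801999807357788, -0.0714000016450882], [0.6381999850273132, -0.0714000016450882], [0.6381999850273132, -0.03150000050663948]]
```

View pics/r16.png

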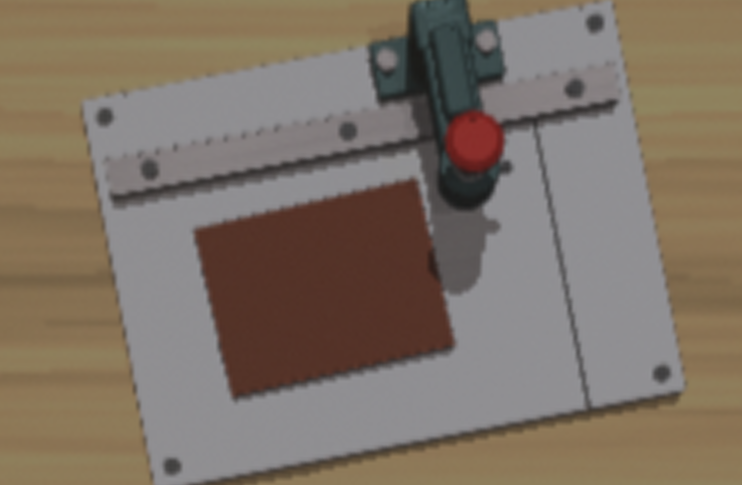

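The crop shows the brown board (194..454, 180..398), clear of the fence and slightly askew, and the line from (535,122) to (588,408). The bed fits at 280x380 mm, matching its stated size. Next is the board pose.

```bash
cat >> h.py <<'E'
A=np.radians(10.82); EX=np.array([np.cos(A),np.sin(A)]); EY=np.array([-np.sin(A),np.cos(A)]); O=np.array([.58854,.01194])-.01*EX-.06*EY
def J(p): d=np.array(p[:2])-O; return np.round(1000*np.array([d@EX,d@EY]),1)
def W(x,y): return O+x/1000*EX+y/1000*EY
def tool(x,y,z,st=None):
    # shift in tool axes (cm) to bring TCP to jig x,y (mm), height z(m); twist to align tool x with jig x
    from scipy.spatial.transform import Rotation as Ro
    st=st or sensors.read_state(); R=Ro.from_quat(st['tcp_rot']).as_matrix()
    d=np.r_[W(x,y),z]-st['ee_pos']; return np.round(100*R.T@d,2), np.round(np.degrees(np.arctan2(R[1,0],R[0,0])-A),2)
def board(c):
    s=.0005; R=rect(c,.024,.42,.76,-.24,.28,s).astype(int); r,g,b=R[...,0],R[...,1],R[...,2]
    m=((r-b>25)&(r<120)&(g<r*.75)&(r>50)).astype(np.uint8); m=cv2.morphologyEx(m,cv2.MORPH_OPEN,np.ones((9,9)))
    C=min(cv2.findContours(m,cv2.RETR_EXTERNAL,cv2.CHAIN_APPROX_NONE)[0],key=lambda q:abs(cv2.contourArea(q)*s*s-.0192))
    P=cv2.boxPoints(cv2.minAreaRect(C)); return [J([.76-q[1]*s,.28-q[0]*s]) for q in P]
E
python3 - <<'E'
from h import *
c=capture('top'); print(board(c), J([.6264,-.0454]),W(0,0)); print(tool(-80,65,.12))
for k in ['punch','jig_boss','scribed_line']:
    for r in models.place_of(k,'top')[:1]: print(k,J(ray(c,r['uv'],{'punch':.15,'jig_boss':.059,'scribed_line':.016}[k])))
E
```

```text
[array([ 42.5, 187.6]), array([48.6, 28.7]), array([-70.2,  24.1]), array([-76.3, 183.1])] [36.4 -3.4] [ 0.58998123 -0.04887055]
(array([ 45.4 , -29.24,   9.09]), np.float64(13.75))
punch [32.3 -8.9]
jig_boss [20.9 -0.3]
scribed_line [ -1.4 -69.4]
```

>>> {"name": "send_rows", "arguments": {"increments": [{"grip": 8.5,"linear": [0,0,0],"twist": 6.88},{"grip": 8.5,"linear": [0,0,0],"twist": 6.87},{"grip": 8.5,"linear": [1.93,-2.4,0.5],"twist": 0},{"grip": 8.5,"linear": [1.93,-2.4,0.5],"twist": 0},{"grip": 8.5,"linear": [1.93,-2.4,0.5],"twist": 0},{"grip": 8.5,"linear": [1.93,-2.4,0.5],"twist": 0},{"grip": 8.5,"linear": [1.93,-2.4,0.5],"twist": 0},{"grip": 8.5,"linear": [1.93,-2.4,0.5],"twist": 0},{"grip": 8.5,"linear": [1.93,-2.4,0.5],"twist": 0},{"grip": 8.5,"linear": [1.93,-2.4,0.5],"twist": 0},{"grip": 8.5,"linear": [1.93,-2.4,0.5],"twist": 0},{"grip": 8.5,"linear": [1.93,-2.4,0.5],"twist": 0},{"grip": 8.5,"linear": [1.93,-2.4,0.5],"twist": 0},{"grip": 8.5,"linear": [1.93,-2.4,0.5],"twist": 0},{"grip": 8.5,"linear": [1.93,-2.4,0.5],"twist": 0},{"grip": 8.5,"linear": [1.93,-2.4,0.5],"twist": 0},{"grip": 8.5,"linear": [1.93,-2.4,0.5],"twist": 0},{"grip": 8.5,"linear": [1.93,-2.4,0.5],"twist": 0},{"grip": 8.5,"linear": [1.93,-2.4,0.5],"twist": 0},{"grip": 8.5,"linear": [1.93,-2.4,0.5],"twist": 0}]}}

```text
t: 2.92
ee_pos: [0.4687, 0.0364, 0.1208]
tcp_rot: [0.996, 0.094, 0.0, 0.0]
ft_force: [0.7, -0.2, -0.3]
finger_gap: 0.0852
grasp_force: 0.0
```

```bash
python3 - <<'E'
from h import *
st=sensors.read_state(); print(J(st['ee_pos']),st['ee_pos'],st['ft_force'],tool(-108,106,.007,st))
c=capture('wrist'); save(c,'w1'); print(c['fov_y'],np.round(c['tool_from_camera'],3).tolist())
E
```

```text
[-103.2  106.5] [0.4686649  0.03635704 0.12081447] [ 0.71644446 -0.19830856 -0.26236176] (array([-0.49,  0.05, 11.38]), np.float64(0.02))
68.93127363029217 [[0.001, -0.96, -0.282, 0.071], [1.0, 0.001, 0.001, -0.0], [-0.001, -0.282, 0.96, -0.164], [0.0, 0.0, 0.0, 1.0]]
```

View pics/w1.png

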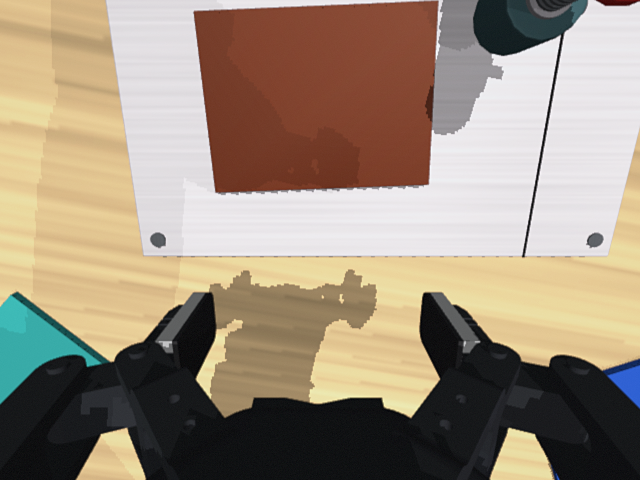

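The wrist view confirms the brown board at (194..438, 0..192) with both open fingers behind its near edge. I'll descend.

>>> {"name": "send_rows", "arguments": {"increments": [{"grip": 8.5,"linear": [-0.1,0,2],"twist": 0},{"grip": 8.5,"linear": [-0.1,0,2],"twist": 0},{"grip": 8.5,"linear": [-0.1,0,2],"twist": 0},{"grip": 8.5,"linear": [-0.1,0,2],"twist": 0},{"grip": 8.5,"linear": [0,0,1.3],"twist": 0},{"grip": 8.5,"linear": [0,0,0.8],"twist": 0},{"grip": 8.5,"linear": [0,0,0.5],"twist": 0},{"grip": 8.5,"linear": [0,0,0.4],"twist": 0},{"grip": 8.5,"linear": [0,0,0.3],"twist": 0},{"grip": 8.5,"linear": [0,0,0.2],"twist": 0},{"grip": 8.5,"linear": [0,0,0],"twist": 0}]}}

```text
t: 3.88
ee_pos: [0.4644, 0.034, 0.0061]
tcp_rot: [0.996, 0.094, 0.0, 0.0]
ft_force: [0.8, 1.0, 0.5]
finger_gap: 0.0846
grasp_force: 0.0
```

```bash
python3 - <<'E'
from h import *
st=sensors.read_state(); print(J(st['ee_pos']),st['ee_pos'],st['ft_force'],tool(-87,106,.006,st))
E
```

```text
[-107.7  105. ] [0.46443932 0.03403752 0.00611209] [0.81885536 1.02241006 0.46484781] (array([ 2.07, -0.1 ,  0.01]), np.float64(-0.0))
```

>>> {"name": "send_rows", "arguments": {"increments": [{"grip": 8.5,"linear": [0.4,0,0],"twist": 0},{"grip": 8.5,"linear": [0.4,0,0],"twist": 0},{"grip": 8.5,"linear": [0.4,0,0],"twist": 0},{"grip": 8.5,"linear": [0.3,0,0],"twist": 0},{"grip": 8.5,"linear": [0.2,0,0],"twist": 0},{"grip": 8.5,"linear": [0.2,0,0],"twist": 0},{"grip": 8.5,"linear": [0.2,0,0],"twist": 0},{"grip": 8.5,"linear": [0.2,0,0],"twist": 0},{"grip": 8.5,"linear": [0.2,0,0],"twist": 0},{"grip": 8.5,"linear": [0.2,0,0],"twist": 0},{"grip": 8.5,"linear": [0.2,0,0],"twist": 0},{"grip": 8.5,"linear": [0.2,0,0],"twist": 0},{"grip": 8.5,"linear": [0.2,0,0],"twist": 0},{"grip": 8.5,"linear": [0.2,0,0],"twist": 0},{"grip": 8.5,"linear": [0.2,0,0],"twist": 0},{"grip": 8.5,"linear": [0.2,0,0],"twist": 0},{"grip": 8.5,"linear": [0.2,0,0],"twist": 0}]}}

```text
t: 5.3
ee_pos: [0.5046, 0.0418, 0.0059]
tcp_rot: [0.996, 0.094, -0.0, -0.0]
ft_force: [0.1, -0.1, 0.6]
finger_gap: 0.0853
grasp_force: 0.0
```

```bash
cat > s.py <<'E'
from h import *
st=sensors.read_state(); f=st['ft_force']; print('t',st['t'],J(st['ee_pos']),'z',round(st['ee_pos'][2],4),'Fjig',np.round([f[:2]@EX,f[:2]@EY,f[2]],1),'yaw',tool(0,0,0,st)[1],'gap',st['finger_gap'])
E
cat > b.py <<'E'
from s import *
c=capture('top'); print([q.tolist() for q in board(c)])
E
python3 b.py
```

```text
t 5.3 [-66.9 105.1] z 0.0059 Fjig [ 0.1 -0.1  0.6] yaw -0.0 gap 0.08527764896305327
[[43.5, 186.4], [42.3, 167.1], [-16.5, 170.9], [-15.2, 190.2]]
```

```bash
python3 - <<'E'
from h import *
a=capture('side'); b=capture('wrist')
f=a['frame'][170:320,190:400]; f=cv2.resize(f,(630,450),interpolation=cv2.INTER_CUBIC); 
cv2.imwrite('pics/s2.png',cv2.cvtColor(np.hstack([f[:400,:400],b['frame'][80:480,120:520]]),cv2.COLOR_RGB2BGR))
E
```

```text
(no output)
```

View pics/s2.png

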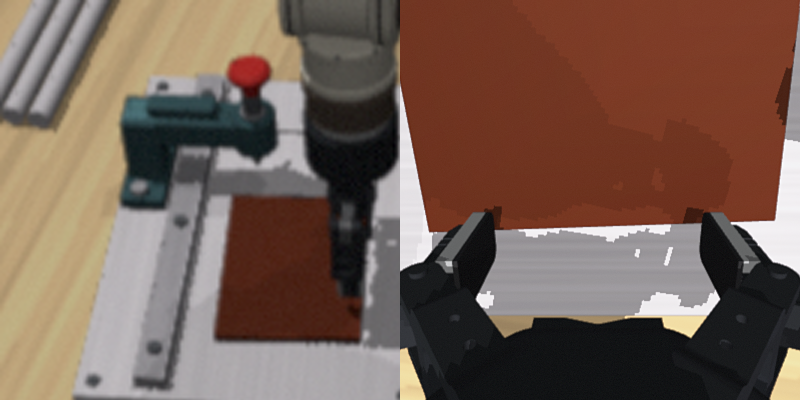

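Wrist view: the near edge runs from wrist px (149,311) to (497,299) and the tips overlap it, with no force. I'll check whether the board moved.

```bash
cat >> h.py <<'E'
def wcam(c,st):
    from scipy.spatial.transform import Rotation as Ro
    T=np.eye(4);T[:3,:3]=Ro.from_quat(st['tcp_rot']).as_matrix();T[:3,3]=st['ee_pos']
    c['world_from_camera']=T@np.array(c['tool_from_camera']); return c
E
python3 - <<'E'
from h import *
st=sensors.read_state(); c=wcam(capture('wrist'),st)
for uv in [(149,311),(497,299)]: print(J(ray(c,uv,.024)))
# where tips appear: tip leading edge px left ~(205,292) right ~(432,292); solve for tip height given y=+-(42.5)
for uv in [(213,295),(423,295)]:
    for z in [.016,.02,.024,.028,.032]: print(uv,z,J(ray(c,uv,z)))
E
```

```text
[-76.3 183.2]
[-70.   22.7]
(213, 295) 0.016 [-72.1 155.5]
(213, 295) 0.02 [-70.1 154.2]
(213, 295) 0.024 [-68.1 152.9]
(213, 295) 0.028 [-66.2 151.6]
(213, 295) 0.032 [-64.2 150.3]
(423, 295) 0.016 [-72.   54.2]
(423, 295) 0.02 [-70.   55.5]
(423, 295) 0.024 [-68.1  56.8]
(423, 295) 0.028 [-66.1  58.2]
(423, 295) 0.032 [-64.1  59.5]
```

The board hasn't moved, so the open tips sit higher than assumed and rode above it. I'll back off and find the bed with a guarded descent.

>>> {"name": "send_rows", "arguments": {"increments": [{"grip": 8.5,"linear": [-1,0,0],"twist": 0},{"grip": 8.5,"linear": [-1,0,0],"twist": 0},{"grip": 8.5,"linear": [-1,0,0],"twist": 0},{"grip": 8.5,"linear": [-0.6,0,0],"twist": 0},{"grip": 8.5,"linear": [0,0,0.2],"twist": 0},{"grip": 8.5,"linear": [0,0,0.1],"twist": 0},{"grip": 8.5,"linear": [0,0,0.1],"twist": 0},{"grip": 8.5,"linear": [0,0,0],"twist": 0}]}}

```text
t: 6.17
ee_pos: [0.4697, 0.0351, 0.0018]
tcp_rot: [0.996, 0.094, 0.0, -0.0]
ft_force: [-0.4, 0.6, -0.1]
finger_gap: 0.0852
grasp_force: 0.0
```

```bash
python3 s.py
```

```text
t 6.1667 [-102.4  105. ] z 0.0018 Fjig [-0.3  0.7 -0.1] yaw 0.0 gap 0.08519419670888217
```

>>> {"name": "send_rows", "arguments": {"increments": [{"grip": 8.5,"linear": [0,0,0.1],"twist": 0},{"grip": 8.5,"linear": [0,0,0.1],"twist": 0},{"grip": 8.5,"linear": [0,0,0.1],"twist": 0},{"grip": 8.5,"linear": [0,0,0],"twist": 0}]}}

```text
t: 6.5
ee_pos: [0.469, 0.035, -0.0013]
tcp_rot: [0.996, 0.094, -0.0, -0.0]
ft_force: [-0.1, 0.3, -1.0]
finger_gap: 0.0852
grasp_force: 0.0
```

>>> {"name": "send_rows", "arguments": {"increments": [{"grip": 8.5,"linear": [0,0,0.1],"twist": 0},{"grip": 8.5,"linear": [0,0,0.1],"twist": 0},{"grip": 8.5,"linear": [0,0,0],"twist": 0}]}}

```text
t: 6.75
ee_pos: [0.4689, 0.0349, -0.0033]
tcp_rot: [0.996, 0.094, -0.0, 0.0]
ft_force: [-1.1, -0.3, -1.2]
finger_gap: 0.0854
grasp_force: 0.0
```

>>> {"name": "send_rows", "arguments": {"increments": [{"grip": 8.5,"linear": [0,0,0.1],"twist": 0},{"grip": 8.5,"linear": [0,0,0.1],"twist": 0},{"grip": 8.5,"linear": [0,0,0],"twist": 0}]}}

```text
t: 7.0
ee_pos: [0.4689, 0.035, -0.0053]
tcp_rot: [0.996, 0.094, -0.0, 0.0]
ft_force: [0.0, 0.5, -0.4]
finger_gap: 0.0851
grasp_force: 0.0
```

```bash
python3 - <<'E'
from s import *
c=capture('side'); f=cv2.resize(c['frame'][190:300,270:390],None,fx=5,fy=5,interpolation=cv2.INTER_CUBIC); cv2.imwrite('pics/s3.png',cv2.cvtColor(f,cv2.COLOR_RGB2BGR))
E
```

```text
t 7.0 [-103.2  105.1] z -0.0053 Fjig [ 0.1  0.5 -0.4] yaw -0.0 gap 0.08505635422283815
```

View pics/s3.png

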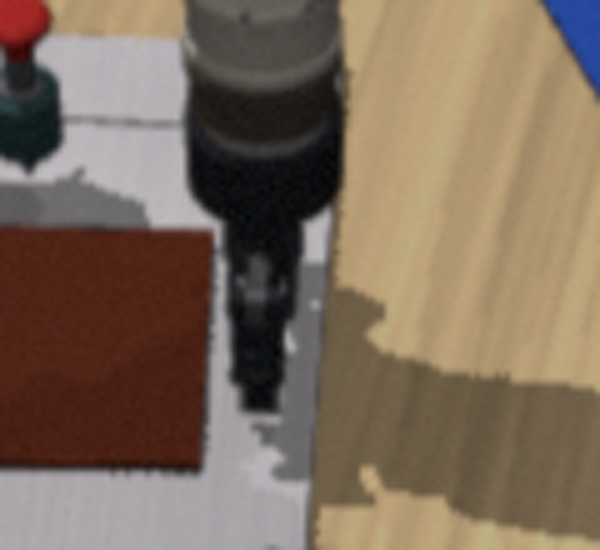

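The left finger's tip is at crop (262,408), still just above the bed with its shadow close by. I'll continue the guarded descent.

>>> {"name": "send_rows", "arguments": {"increments": [{"grip": 8.5,"linear": [0,0,0.1],"twist": 0},{"grip": 8.5,"linear": [0,0,0.1],"twist": 0},{"grip": 8.5,"linear": [0,0,0],"twist": 0}]}}

```text
t: 7.3
ee_pos: [0.4689, 0.035, -0.0073]
tcp_rot: [0.996, 0.094, -0.0, 0.0]
ft_force: [0.0, 0.3, 0.9]
finger_gap: 0.0851
grasp_force: 0.0
```

>>> {"name": "send_rows", "arguments": {"increments": [{"grip": 8.5,"linear": [0,0,0.1],"twist": 0},{"grip": 8.5,"linear": [0,0,0.05],"twist": 0},{"grip": 8.5,"linear": [0,0,0],"twist": 0}]}}

```text
t: 7.55
ee_pos: [0.4689, 0.035, -0.0087]
tcp_rot: [0.996, 0.094, -0.0, -0.0]
ft_force: [-0.8, -0.2, 0.1]
finger_gap: 0.0849
grasp_force: 0.0
```

>>> {"name": "send_rows", "arguments": {"increments": [{"grip": 8.5,"linear": [0,0,0.1],"twist": 0},{"grip": 8.5,"linear": [0,0,0.05],"twist": 0},{"grip": 8.5,"linear": [0,0,0],"twist": 0}]}}

```text
t: 7.8
ee_pos: [0.4689, 0.035, -0.0102]
tcp_rot: [0.996, 0.094, -0.0, 0.0]
ft_force: [-0.5, -1.0, -0.5]
finger_gap: 0.0849
grasp_force: 0.0
```

```bash
python3 - <<'E'
from s import *
c=wcam(capture('wrist'),st); f=c['frame'][200:440,120:520].copy()
# reference: ground px for points directly below pads at bed level
for y in (st_y for st_y in (105+42.5,105-42.5)):
    for z in (.016,.03): 
        for x in (-92,-103,-114): print(y,z,x,np.round(proj(c,np.r_[W(x,y),z])))
cv2.imwrite('pics/w4.png',cv2.cvtColor(cv2.resize(f,None,fx=2,fy=2,interpolation=cv2.INTER_CUBIC),cv2.COLOR_RGB2BGR))
E
```

```text
t 7.8 [-103.2  105.1] z -0.0102 Fjig [-0.7 -0.8 -0.5] yaw -0.0 gap 0.08488267144192829
147.5 0.016 -92 [218. 277.]
147.5 0.016 -103 [220. 300.]
147.5 0.016 -114 [222. 323.]
147.5 0.03 -92 [208. 291.]
147.5 0.03 -103 [210. 317.]
147.5 0.03 -114 [213. 341.]
62.5 0.016 -92 [418. 277.]
62.5 0.016 -103 [416. 301.]
62.5 0.016 -114 [414. 323.]
62.5 0.03 -92 [428. 292.]
62.5 0.03 -103 [425. 317.]
62.5 0.03 -114 [423. 341.]
```

View pics/w4.png

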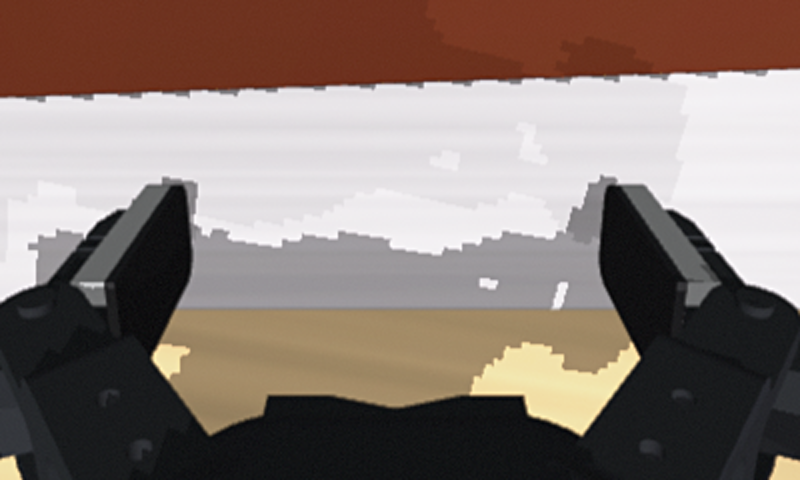

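The tips (crop (185,183) and (610,183)) back-project to z≈26 mm, so they stand about 35 mm above the TCP when open. I'll keep lowering, guarded.

>>> {"name": "send_rows", "arguments": {"increments": [{"grip": 8.5,"linear": [0,0,0.1],"twist": 0},{"grip": 8.5,"linear": [0,0,0.1],"twist": 0},{"grip": 8.5,"linear": [0,0,0.1],"twist": 0},{"grip": 8.5,"linear": [0,0,0],"twist": 0}]}}

```text
t: 8.18
ee_pos: [0.4688, 0.035, -0.0133]
tcp_rot: [0.996, 0.094, -0.0, -0.0]
ft_force: [-0.0, -0.6, -0.1]
finger_gap: 0.0849
grasp_force: 0.0
```

>>> {"name": "send_rows", "arguments": {"increments": [{"grip": 8.5,"linear": [0,0,0.1],"twist": 0},{"grip": 8.5,"linear": [0,0,0.1],"twist": 0},{"grip": 8.5,"linear": [0,0,0],"twist": 0}]}}

```text
t: 8.43
ee_pos: [0.4689, 0.035, -0.0153]
tcp_rot: [0.996, 0.094, -0.0, -0.0]
ft_force: [-0.1, 0.6, -0.6]
finger_gap: 0.0848
grasp_force: 0.0
```

>>> {"name": "send_rows", "arguments": {"increments": [{"grip": 8.5,"linear": [0,0,0.1],"twist": 0},{"grip": 8.5,"linear": [0,0,0.1],"twist": 0},{"grip": 8.5,"linear": [0,0,0],"twist": 0}]}}

```text
t: 8.68
ee_pos: [0.4689, 0.035, -0.0173]
tcp_rot: [0.996, 0.094, -0.0, -0.0]
ft_force: [0.4, 1.2, -0.2]
finger_gap: 0.085
grasp_force: 0.0
```

>>> {"name": "send_rows", "arguments": {"increments": [{"grip": 8.5,"linear": [0,0,0.1],"twist": 0},{"grip": 8.5,"linear": [0,0,0],"twist": 0}]}}

```text
t: 8.85
ee_pos: [0.469, 0.035, -0.0174]
tcp_rot: [0.996, 0.094, 0.0, -0.0]
ft_force: [-2.2, -0.0, 7.4]
finger_gap: 0.0849
grasp_force: 3.5
```

Bed contact is at TCP z = -17.4 mm, about 7 N per mm of overdrive. I'll raise 3 mm and push.

>>> {"name": "send_rows", "arguments": {"increments": [{"grip": 8.5,"linear": [0,0,-0.3],"twist": 0},{"grip": 8.5,"linear": [0.4,0,0],"twist": 0},{"grip": 8.5,"linear": [0.4,0,0],"twist": 0},{"grip": 8.5,"linear": [0.3,0,0],"twist": 0},{"grip": 8.5,"linear": [0.2,0,0],"twist": 0},{"grip": 8.5,"linear": [0.2,0,0],"twist": 0},{"grip": 8.5,"linear": [0.2,0,0],"twist": 0},{"grip": 8.5,"linear": [0.2,0,0],"twist": 0},{"grip": 8.5,"linear": [0.2,0,0],"twist": 0},{"grip": 8.5,"linear": [0.2,0,0],"twist": 0},{"grip": 8.5,"linear": [0.2,0,0],"twist": 0},{"grip": 8.5,"linear": [0.2,0,0],"twist": 0}]}}

```text
t: 9.85
ee_pos: [0.4954, 0.04, -0.0154]
tcp_rot: [0.996, 0.094, -0.0, 0.0]
ft_force: [-0.6, -0.7, -0.4]
finger_gap: 0.0851
grasp_force: 0.7
```

```bash
python3 s.py
```

```text
t 9.85 [-76.2 105. ] z -0.0154 Fjig [-0.7 -0.5 -0.4] yaw -0.01 gap 0.08509620250166854
```

>>> {"name": "send_rows", "arguments": {"increments": [{"grip": 8.5,"linear": [0.2,0,0],"twist": 0},{"grip": 8.5,"linear": [0.2,0,0],"twist": 0},{"grip": 8.5,"linear": [0.2,0,0],"twist": 0}]}}

```text
t: 10.1
ee_pos: [0.5016, 0.0411, -0.0152]
tcp_rot: [0.996, 0.094, -0.0, 0.0]
ft_force: [-1.2, -0.5, -0.4]
finger_gap: 0.0848
grasp_force: 0.7
```

```bash
cat > e.py <<'E'
from s import *
c=wcam(capture('wrist'),st)
def wboard(c):
    # brown mask on the wrist picture, near edge fitted at z=.024 -> jig points
    R=c['frame'].astype(int); r,g,b=R[...,0],R[...,1],R[...,2]
    return cv2.morphologyEx(((r-b>35)&(g<r*.62)&(g>25)&(r<190)&(abs(g-b)<40)).astype(np.uint8),cv2.MORPH_OPEN,np.ones((5,5)))
m=wboard(c); 
P=[]
for u in range(0,640,4):
    v=np.flatnonzero(m[:,u])
    if len(v)>20 and v[-1]<330: P.append(J(ray(c,(u,v[-1]+.5),.024)))
P=np.array(P); 
print('near edge y range',P[:,1].min(),P[:,1].max()); k=np.polyfit(P[:,1],P[:,0],1)
for _ in range(3):
    q=abs(P[:,0]-np.polyval(k,P[:,1]))<2 ; k=np.polyfit(P[q,1],P[q,0],1) if q.sum()>5 else k
print('near edge x at y=105',np.polyval(k,105),'slope deg',np.degrees(k[0]),q.sum())
E
python3 e.py
```

```text
t 10.1 [-69.9 105. ] z -0.0152 Fjig [-1.3 -0.3 -0.4] yaw -0.01 gap 0.08481886019350099
near edge y range 23.6 183.4
near edge x at y=105 -49.85398345889987 slope deg -1.1447230092591076 0
```

```bash
python3 - <<'E'
s=open('e.py').read(); i=s.index("P=np.array(P)")
s=s[:i]+'''P=np.array(P); from scipy.stats import theilslopes
k=theilslopes(P[:,0],P[:,1]); print('y',P[:,1].min(),P[:,1].max(),'near edge x at y=105: %.1f slope deg %.2f'%(k[1]+105*k[0],np.degrees(k[0])))
print(P[::8].tolist())
'''
open('e.py','w').write(s)
E
python3 e.py
```

```text
t 10.15 [-69.3 104.9] z -0.0151 Fjig [-0.7  0.1 -0.8] yaw -0.01 gap 0.08470198181643761
y 23.6 183.4 near edge x at y=105: -59.1 slope deg 0.00
[[30.0, 183.4], [-29.4, 183.3], [-59.1, 175.9], [-59.1, 163.4], [-59.1, 150.9], [-59.1, 138.4], [-59.1, 125.9], [-59.1, 113.4], [-59.1, 100.9], [-59.1, 88.4], [-59.1, 75.9], [-59.5, 63.3], [-59.1, 50.9], [-59.0, 38.4], [-59.0, 25.8], [-4.3, 23.7]]
```

The board is now square (slope 0.00°), with 14 mm left to the fence. I'll continue.

>>> {"name": "send_rows", "arguments": {"increments": [{"grip": 8.5,"linear": [0.2,0,0],"twist": 0},{"grip": 8.5,"linear": [0.2,0,0],"twist": 0},{"grip": 8.5,"linear": [0.2,0,0],"twist": 0},{"grip": 8.5,"linear": [0.2,0,0],"twist": 0},{"grip": 8.5,"linear": [0.15,0,0],"twist": 0},{"grip": 8.5,"linear": [0.1,0,0],"twist": 0},{"grip": 8.5,"linear": [0.1,0,0],"twist": 0},{"grip": 8.5,"linear": [0.05,0,0],"twist": 0}]}}

```text
t: 10.87
ee_pos: [0.5132, 0.0434, -0.015]
tcp_rot: [0.996, 0.094, -0.0, 0.0]
ft_force: [-2.6, -1.0, 2.6]
finger_gap: 0.085
grasp_force: 1.7
```

```bash
python3 s.py
```

```text
t 10.8667 [-58.1 105.1] z -0.015 Fjig [-2.7 -0.4  2.6] yaw 0.0 gap 0.08495662094353008
```

>>> {"name": "send_rows", "arguments": {"increments": [{"grip": 8.5,"linear": [0.1,0,0],"twist": 0},{"grip": 8.5,"linear": [0.1,0,0],"twist": 0},{"grip": 8.5,"linear": [0.05,0,0],"twist": 0},{"grip": 8.5,"linear": [0,0,0],"twist": 0}]}}

```text
t: 11.2
ee_pos: [0.5156, 0.0439, -0.0151]
tcp_rot: [0.996, 0.094, -0.0, -0.0]
ft_force: [-4.3, -1.4, 2.9]
finger_gap: 0.0849
grasp_force: 1.8
```

```bash
python3 s.py
```

```text
t 11.2 [-55.6 105.1] z -0.0151 Fjig [-4.5 -0.5  2.9] yaw -0.0 gap 0.08491973897279627
```

>>> {"name": "send_rows", "arguments": {"increments": [{"grip": 8.5,"linear": [0.05,0,0],"twist": 0},{"grip": 8.5,"linear": [0.03,0,0],"twist": 0},{"grip": 8.5,"linear": [0,0,0],"twist": 0},{"grip": 8.5,"linear": [0,0,0],"twist": 0}]}}

```text
t: 11.53
ee_pos: [0.5156, 0.0439, -0.0151]
tcp_rot: [0.996, 0.094, -0.001, 0.0]
ft_force: [-5.7, -1.1, 4.1]
finger_gap: 0.0854
grasp_force: 2.7
```

```bash
python3 e.py
```

```text
t 11.5333 [-55.6 105.1] z -0.0151 Fjig [-5.8  0.   4.1] yaw -0.0 gap 0.08535031542048924
y 23.7 183.5 near edge x at y=105: -45.3 slope deg 0.00
[[42.8, 183.5], [-16.0, 183.4], [-45.4, 176.0], [-45.3, 163.5], [-45.3, 151.0], [-45.3, 138.5], [-45.3, 126.0], [-45.3, 113.5], [-45.3, 101.0], [-45.3, 88.5], [-45.3, 76.1], [-45.7, 63.5], [-45.3, 51.1], [-45.2, 38.6], [-45.2, 26.1], [8.8, 23.9]]
```

The board is home at 5.8 N and square. I'll press slightly more, hold, then back off.

>>> {"name": "send_rows", "arguments": {"increments": [{"grip": 8.5,"linear": [0.04,0,0],"twist": 0},{"grip": 8.5,"linear": [0,0,0],"twist": 0},{"grip": 8.5,"linear": [0,0,0],"twist": 0},{"grip": 8.5,"linear": [0,0,0],"twist": 0},{"grip": 8.5,"linear": [0,0,0],"twist": 0},{"grip": 8.5,"linear": [0,0,0],"twist": 0},{"grip": 8.5,"linear": [0,0,0],"twist": 0},{"grip": 8.5,"linear": [0,0,0],"twist": 0}]}}

```text
t: 12.25
ee_pos: [0.5156, 0.0439, -0.0152]
tcp_rot: [0.996, 0.094, -0.001, 0.0]
ft_force: [-5.9, -1.0, 5.1]
finger_gap: 0.0853
grasp_force: 3.1
```

>>> {"name": "send_rows", "arguments": {"increments": [{"grip": 8.5,"linear": [-0.2,0,0],"twist": 0},{"grip": 8.5,"linear": [-0.5,0,0],"twist": 0},{"grip": 8.5,"linear": [-1,0,0],"twist": 0},{"grip": 8.5,"linear": [-1,0,-0.5],"twist": 0},{"grip": 8.5,"linear": [-1,0,-2],"twist": 0},{"grip": 8.5,"linear": [0,0,-3],"twist": 0}]}}

```text
t: 12.75
ee_pos: [0.4755, 0.0367, 0.038]
tcp_rot: [0.996, 0.094, -0.004, -0.0]
ft_force: [0.5, -0.9, -0.4]
finger_gap: 0.085
grasp_force: 0.0
```

```bash
python3 e.py; python3 -c "
from h import *
st=sensors.read_state();print(np.degrees(st['joint_pos']).round())
c=capture('top');print(board(c))"
```

```text
t 12.75 [-96.4 105.5] z 0.038 Fjig [ 0.3 -1.  -0.4] yaw -0.01 gap 0.08501051866704684
y 24.0 183.4 near edge x at y=105: -45.2 slope deg -0.04
[[20.4, 183.4], [-45.3, 176.7], [-45.3, 160.6], [-45.3, 144.5], [-45.3, 128.4], [-45.2, 112.4], [-45.2, 96.3], [-45.2, 80.2], [-45.2, 64.2], [-45.2, 48.1], [-45.2, 32.1], [8.8, 24.0]]
[  4.  20. -18.  52.   0. 174.]
[array([ 75.2, 182.1]), array([ 73.4, 163. ]), array([-43.2, 174.3]), array([-41.3, 193.4])]
```

>>> {"name": "send_rows", "arguments": {"increments": [{"grip": 8.5,"linear": [1.75,-1.83,-0.5],"twist": 0},{"grip": 8.5,"linear": [1.75,-1.83,0],"twist": 0},{"grip": 8.5,"linear": [1.75,-1.83,0],"twist": 0},{"grip": 8.5,"linear": [1.75,-1.83,0],"twist": 0},{"grip": 8.5,"linear": [1.75,-1.83,0],"twist": 0},{"grip": 8.5,"linear": [1.8,-1.83,0],"twist": 0},{"grip": 8.5,"linear": [0,0,0],"twist": -6.92},{"grip": 8.5,"linear": [0,0,0],"twist": -6.92},{"grip": 8.5,"linear": [0,0,0],"twist": -6.92},{"grip": 8.5,"linear": [0,0,0],"twist": -6.92},{"grip": 8.5,"linear": [0,0,0],"twist": -6.92},{"grip": 8.5,"linear": [0,0,0],"twist": -6.92},{"grip": 8.5,"linear": [0,0,0],"twist": -6.92},{"grip": 8.5,"linear": [0,0,0],"twist": -6.92},{"grip": 8.5,"linear": [0,0,0],"twist": -6.92},{"grip": 8.5,"linear": [0,0,0],"twist": -6.92},{"grip": 8.5,"linear": [0,0,0],"twist": -6.92},{"grip": 8.5,"linear": [0,0,0],"twist": -6.92},{"grip": 8.5,"linear": [0,0,0],"twist": -6.96},{"grip": 8.5,"linear": [0,0,0],"twist": 0}]}}

```text
t: 14.52
ee_pos: [0.5684, 0.1401, 0.0453]
tcp_rot: [0.62, 0.784, 0.007, -0.008]
ft_force: [-1.1, -0.2, 0.5]
finger_gap: 0.0849
grasp_force: 0.0
```

```bash
python3 - <<'E'
from s import *
print(tool(9,208,-.0150,st)); c=capture('top'); a=capture('side')
# line position in the top picture: rectify in jig frame at z=.016, find dark column profile
def prof(c):
    g=cv2.cvtColor(c['frame'],cv2.COLOR_RGB2GRAY).astype(np.float32); out=[]
    for x in (-110,-100,-90,-80,-70,-60):
        ys=np.arange(-75,-45,.25); P=np.float32([proj(c,np.r_[W(x,y),.016]) for y in ys])
        v=cv2.remap(g,P[:,0].reshape(-1,1),P[:,1].reshape(-1,1),cv2.INTER_LINEAR).ravel(); w=np.clip(np.median(v)-v-8,0,None); out.append(round((w*ys).sum()/w.sum(),1))
    return out
print('line y',prof(c),prof(a))
# from first wrist picture
im=cv2.imread('pics/w1.png'); w=capture('wrist'); s1={'ee_pos':np.array([.46866,.03636,.12081]),'tcp_rot':np.array([.996,.094,0,0])/np.hypot(.996,.094)}
w['frame']=im[...,::-1].copy(); w=wcam(w,s1); print('wrist',prof(w))
E
```

```text
t 14.5167 [ 14.2 189.7] z 0.0453 Fjig [-1.1  0.   0.5] yaw 92.52 gap 0.08492423232747849
(array([ 1.72, -0.45,  6.07]), np.float64(92.52))
line y [np.float64(-60.4), np.float64(-60.3), np.float64(-60.3), np.float64(-60.2), np.float64(-60.1), np.float64(-60.1)] [np.float64(-60.6), np.float64(-60.1), np.float64(-60.2), np.float64(-60.7), np.float64(-60.6), np.float64(-61.5)]
wrist [np.float64(-60.5), np.float64(-60.4), np.float64(-60.3), np.float64(-60.4), np.float64(-60.5), np.float64(-60.4)]
```

>>> {"name": "send_rows", "arguments": {"increments": [{"grip": 8.5,"linear": [0.8,-0.2,0],"twist": 0},{"grip": 8.5,"linear": [0.92,-0.25,0],"twist": 0},{"grip": 8.5,"linear": [0,0,0],"twist": 2.5},{"grip": 8.5,"linear": [0,0,0],"twist": 0},{"grip": 8.5,"linear": [0,0,0],"twist": 0}]}}

```text
t: 15.08
ee_pos: [0.5594, 0.1565, 0.0457]
tcp_rot: [0.637, 0.771, 0.006, -0.009]
ft_force: [-0.5, -0.3, -0.3]
finger_gap: 0.0851
grasp_force: 0.0
```

```bash
python3 - <<'E'
from s import *
print(tool(9,208,-.0150,st), st['tcp_rot'],np.degrees(st['joint_pos']).round())
E
```

```text
t 15.0833 [  8.6 207.5] z 0.0457 Fjig [-0.5 -0.2 -0.3] yaw 89.99 gap 0.08505031868697785
(array([-0.08,  0.05,  6.07]), np.float64(89.99)) [ 0.63729589  0.77054571  0.00640042 -0.00850278] [15. 30. -2. 58.  1. 94.]
```

>>> {"name": "send_rows", "arguments": {"increments": [{"grip": 8.5,"linear": [0,0,2],"twist": 0},{"grip": 8.5,"linear": [0,0,2],"twist": 0},{"grip": 8.5,"linear": [0,0,1],"twist": 0},{"grip": 8.5,"linear": [0,0,0.6],"twist": 0},{"grip": 8.5,"linear": [0,0,0.3],"twist": 0},{"grip": 8.5,"linear": [0,0,0.1],"twist": 0},{"grip": 8.5,"linear": [0,0,0],"twist": 0}]}}

```text
t: 15.67
ee_pos: [0.56, 0.1571, -0.0138]
tcp_rot: [0.638, 0.77, 0.007, -0.008]
ft_force: [-0.6, 0.3, -0.7]
finger_gap: 0.0845
grasp_force: 0.0
```

```bash
python3 s.py
```

```text
t 15.6667 [  9.2 207.9] z -0.0138 Fjig [-0.5  0.4 -0.7] yaw 89.91 gap 0.08447285573007164
```

>>> {"name": "send_rows", "arguments": {"increments": [{"grip": 8.5,"linear": [-0.3,0,0],"twist": 0},{"grip": 8.5,"linear": [-0.3,0,0],"twist": 0},{"grip": 8.5,"linear": [-0.3,0,0],"twist": 0},{"grip": 8.5,"linear": [-0.2,0,0],"twist": 0},{"grip": 8.5,"linear": [-0.2,0,0],"twist": 0},{"grip": 8.5,"linear": [-0.2,0,0],"twist": 0},{"grip": 8.5,"linear": [-0.2,0,0],"twist": 0},{"grip": 8.5,"linear": [-0.2,0,0],"twist": 0},{"grip": 8.5,"linear": [-0.2,0,0],"twist": 0},{"grip": 8.5,"linear": [-0.2,0,0],"twist": 0},{"grip": 8.5,"linear": [-0.2,0,0],"twist": 0}]}}

```text
t: 16.58
ee_pos: [0.5645, 0.1328, -0.0145]
tcp_rot: [0.638, 0.77, 0.007, -0.008]
ft_force: [-0.9, 3.5, 2.7]
finger_gap: 0.0848
grasp_force: 2.1
```

```bash
python3 s.py
```

```text
t 16.5833 [  9.  183.2] z -0.0145 Fjig [-0.2  3.6  2.7] yaw 89.94 gap 0.08478973271308572
```

>>> {"name": "send_rows", "arguments": {"increments": [{"grip": 8.5,"linear": [-0.25,0,0],"twist": 0},{"grip": 8.5,"linear": [-0.25,0,0],"twist": 0},{"grip": 8.5,"linear": [-0.25,0,0],"twist": 0},{"grip": 8.5,"linear": [-0.25,0,0],"twist": 0},{"grip": 8.5,"linear": [-0.25,0,0],"twist": 0},{"grip": 8.5,"linear": [-0.25,0,0],"twist": 0},{"grip": 8.5,"linear": [-0.25,0,0],"twist": 0},{"grip": 8.5,"linear": [-0.25,0,0],"twist": 0},{"grip": 8.5,"linear": [-0.25,0,0],"twist": 0},{"grip": 8.5,"linear": [-0.25,0,0],"twist": 0},{"grip": 8.5,"linear": [-0.25,0,0],"twist": 0},{"grip": 8.5,"linear": [-0.25,0,0],"twist": 0},{"grip": 8.5,"linear": [-0.25,0,0],"twist": 0},{"grip": 8.5,"linear": [-0.25,0,0],"twist": 0},{"grip": 8.5,"linear": [-0.25,0,0],"twist": 0},{"grip": 8.5,"linear": [-0.25,0,0],"twist": 0},{"grip": 8.5,"linear": [-0.25,0,0],"twist": 0},{"grip": 8.5,"linear": [-0.25,0,0],"twist": 0}]}}

```text
t: 18.08
ee_pos: [0.5725, 0.088, -0.0158]
tcp_rot: [0.638, 0.77, 0.006, -0.009]
ft_force: [-0.7, 4.2, 2.9]
finger_gap: 0.0853
grasp_force: 2.0
```

```bash
python3 - <<'E'
from s import *
a=capture('side');save(a,'s5'); b=capture('top')
f=cv2.resize(a['frame'][180:290,210:350],None,fx=4,fy=4,interpolation=cv2.INTER_CUBIC)
R=cv2.resize(b['frame'][130:280,230:420],None,fx=3,fy=3)[:440]; f=f[:440]
h=min(len(f),len(R)); cv2.imwrite('pics/s5.png',cv2.cvtColor(np.hstack([f[:h,:400],R[:h,170:570]]),cv2.COLOR_RGB2BGR))
E
```

```text
t 18.0833 [  8.5 137.7] z -0.0158 Fjig [0.1 4.3 2.9] yaw 89.91 gap 0.08533198833157174
```

View pics/s5.png

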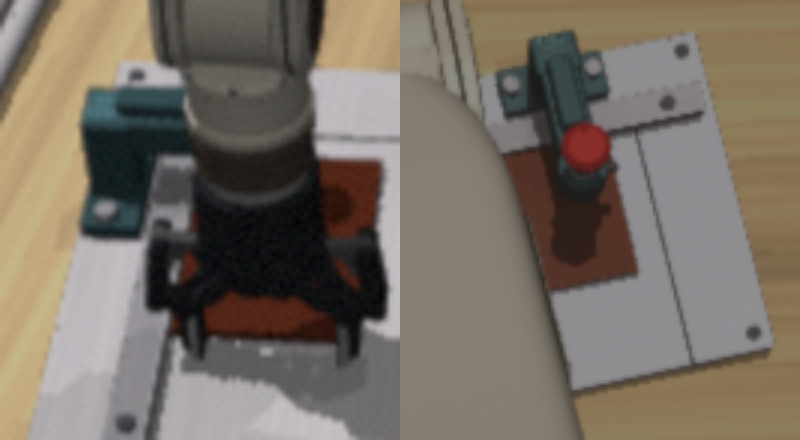

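The top view has a clear view of the lead edge (615,170)-(637,272) short of the line. The board stays at the fence. I'll push 24 mm more, then measure in the top camera.

>>> {"name": "send_rows", "arguments": {"increments": [{"grip": 8.5,"linear": [-0.25,0,0],"twist": 0},{"grip": 8.5,"linear": [-0.25,0,0],"twist": 0},{"grip": 8.5,"linear": [-0.25,0,0],"twist": 0},{"grip": 8.5,"linear": [-0.25,0,0],"twist": 0},{"grip": 8.5,"linear": [-0.25,0,0],"twist": 0},{"grip": 8.5,"linear": [-0.25,0,0],"twist": 0},{"grip": 8.5,"linear": [-0.25,0,0],"twist": 0},{"grip": 8.5,"linear": [-0.25,0,0],"twist": 0},{"grip": 8.5,"linear": [-0.2,0,0],"twist": 0},{"grip": 8.5,"linear": [-0.1,0,0],"twist": 0},{"grip": 8.5,"linear": [-0.1,0,0],"twist": 0},{"grip": 8.5,"linear": [0,0,0],"twist": 0}]}}

```text
t: 19.18
ee_pos: [0.577, 0.0643, -0.0163]
tcp_rot: [0.638, 0.77, 0.006, -0.008]
ft_force: [0.3, 3.6, 2.8]
finger_gap: 0.0854
grasp_force: 1.6
```

```bash
cat > l.py <<'E'
from s import *
def lead(c,xs=(-38,-32,-26,-20,-14,-8,60)):
    im=c['frame'].astype(np.float32); o=[]
    for x in xs:
        ys=np.arange(-80,-30,.25); P=np.float32([proj(c,np.r_[W(x,y),.024]) for y in ys])
        v=cv2.remap(im,P[:,0].reshape(-1,1),P[:,1].reshape(-1,1),cv2.INTER_LINEAR)[:,0]; d=v[:,0]-v[:,2]
        th=(d[:20].mean()+d[-20:].mean())/2; i=np.flatnonzero(d>th); o.append(float(ys[i[0]]) if len(i) else None)
    return o
c=capture('top'); print('lead',lead(c))
E
python3 l.py
```

```text
t 19.1833 [  8.5 113.6] z -0.0163 Fjig [0.9 3.5 2.8] yaw 89.89 gap 0.08540853307728935
lead [-58.0, -57.25, -57.75, -57.25, -57.5, -57.75, -56.5]
```

>>> {"name": "send_rows", "arguments": {"increments": [{"grip": 8.5,"linear": [-0.1,0,0],"twist": 0},{"grip": 8.5,"linear": [-0.1,0,0],"twist": 0},{"grip": 8.5,"linear": [-0.05,0,0],"twist": 0},{"grip": 8.5,"linear": [0,0,0],"twist": 0}]}}

```text
t: 19.57
ee_pos: [0.5774, 0.0621, -0.0164]
tcp_rot: [0.638, 0.77, 0.006, -0.008]
ft_force: [-0.5, 3.3, 2.3]
finger_gap: 0.085
grasp_force: 1.7
```

```bash
python3 l.py; python3 - <<'E'
from h import *
c=capture('top'); f=cv2.resize(c['frame'][160:260,330:430],(600,600),interpolation=cv2.INTER_CUBIC); cv2.imwrite('pics/t6.png',cv2.cvtColor(f,cv2.COLOR_RGB2BGR))
E
```

```text
t 19.5667 [  8.5 111.3] z -0.0164 Fjig [0.1 3.3 2.3] yaw 89.91 gap 0.08498527172547221
lead [-59.25, -59.25, -59.5, -59.5, -59.25, -59.75, -58.25]
```

View pics/t6.png

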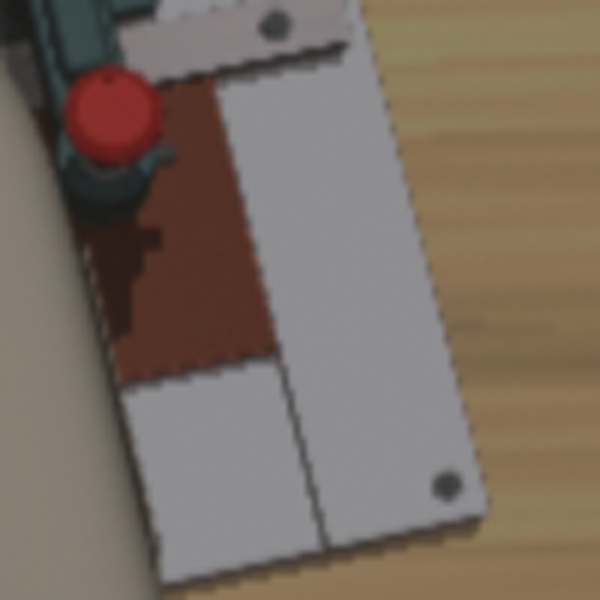

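The lead edge (220,80)-(277,350) nearly meets the line (280,355)-(325,550), leaving about 0.7 mm. After that nudge I'll back away and rise.

>>> {"name": "send_rows", "arguments": {"increments": [{"grip": 8.5,"linear": [-0.07,0,0],"twist": 0},{"grip": 8.5,"linear": [0,0,0],"twist": 0},{"grip": 8.5,"linear": [0,0,0],"twist": 0}]}}

```text
t: 19.92
ee_pos: [0.5775, 0.0615, -0.0164]
tcp_rot: [0.638, 0.77, 0.006, -0.009]
ft_force: [-0.6, 3.3, 3.3]
finger_gap: 0.0852
grasp_force: 1.7
```

>>> {"name": "send_rows", "arguments": {"increments": [{"grip": 8.5,"linear": [0.2,0,0],"twist": 0},{"grip": 8.5,"linear": [0.5,0,0],"twist": 0},{"grip": 8.5,"linear": [1,0,0],"twist": 0},{"grip": 8.5,"linear": [1,0,-1],"twist": 0},{"grip": 8.5,"linear": [0.5,-2,-3],"twist": 0},{"grip": 8.5,"linear": [0,-3,-3],"twist": 0},{"grip": 8.5,"linear": [0,-3,-3],"twist": 0},{"grip": 8.5,"linear": [0,-3,-2],"twist": 0},{"grip": 8.5,"linear": [0,0,0],"twist": 0}]}}

```text
t: 20.67
ee_pos: [0.4623, 0.0703, 0.1078]
tcp_rot: [0.638, 0.77, 0.007, -0.007]
ft_force: [-0.9, -0.5, -0.8]
finger_gap: 0.085
grasp_force: 0.0
```

```bash
python3 l.py
```

```text
t 20.6667 [-103.1  141. ] z 0.1078 Fjig [-0.9 -0.3 -0.8] yaw 89.95 gap 0.08497188660741331
lead [-60.0, -60.0, -60.5, -60.0, -60.25, -59.75, -59.5]
```

>>> {"name": "send_rows", "arguments": {"increments": [{"grip": 8.5,"linear": [0,0,0],"twist": 6.92},{"grip": 8.5,"linear": [0,0,0],"twist": 6.92},{"grip": 8.5,"linear": [0,0,0],"twist": 6.92},{"grip": 8.5,"linear": [0,0,0],"twist": 6.92},{"grip": 8.5,"linear": [0,0,0],"twist": 6.92},{"grip": 8.5,"linear": [0,0,0],"twist": 6.92},{"grip": 8.5,"linear": [0,0,0],"twist": 6.92},{"grip": 8.5,"linear": [0,0,0],"twist": 6.92},{"grip": 8.5,"linear": [0,0,0],"twist": 6.92},{"grip": 8.5,"linear": [0,0,0],"twist": 6.92},{"grip": 8.5,"linear": [0,0,0],"twist": 6.92},{"grip": 8.5,"linear": [0,0,0],"twist": 6.92},{"grip": 8.5,"linear": [0,2,-1],"twist": 6.92},{"grip": 8.5,"linear": [0,2.5,-1],"twist": 0},{"grip": 8.5,"linear": [0,2.5,0],"twist": 0},{"grip": 8.5,"linear": [0,2.5,0],"twist": 0},{"grip": 8.5,"linear": [0,2.5,0],"twist": 0},{"grip": 8.5,"linear": [0,0,0],"twist": 0},{"grip": 8.5,"linear": [0,0,0],"twist": 0}]}}

```text
t: 22.3
ee_pos: [0.4906, -0.048, 0.12]
tcp_rot: [0.996, 0.093, -0.002, -0.011]
ft_force: [-0.9, -0.6, 0.5]
finger_gap: 0.085
grasp_force: 0.0
```

```bash
python3 l.py; python3 - <<'E'
from h import *
st=sensors.read_state(); c=wcam(capture('wrist'),st); save(c,'w7'); print(st['tcp_rot'],tool(30,0,.17,st))
t=capture('top')
R=t['frame'].astype(int); r,g,b=R[...,0],R[...,1],R[...,2]
print([q.tolist() for q in board(t)])
for n in ('punch',):
    for cam,cc in (('top',t),('side',capture('side')),('wrist',c)):
        for q in models.outline_of(n,cam)[:1]:
            print(cam,q['score'],np.round(q['uv']),J(ray(cc,q['uv'],.15)),'nominal px',proj(cc,np.r_[W(30,0),.15]))
E
```

```text
t 22.3 [-97.4  19.5] z 0.12 Fjig [-1.  -0.4  0.5] yaw -0.17 gap 0.08495414417600629
lead [-80.0, -78.5, -34.5, -35.0, -41.25, -76.75, -72.75]
[ 0.99555421  0.09355023 -0.00200594 -0.0107769 ] (array([12.76,  1.9 , -5.06]), np.float64(-0.08))
[[74.1, 98.4], [73.7, 20.5], [-45.7, 21.1], [-45.3, 99.0]]
side 0.74 [275. 194.] [23.3  7.4] nominal px [272.41121516 191.61143309]
wrist 0.61 [373.   9.] [12.3  1.2] nominal px [379.19379225 -54.3955107 ]
```

View pics/w7.png

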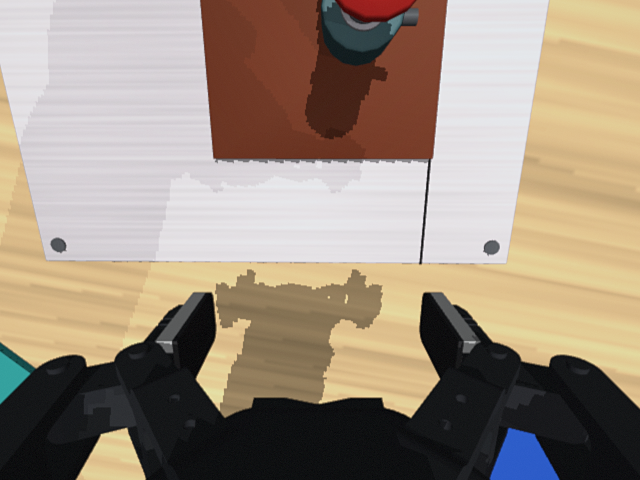

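The board lies with its lead corner at (433,160) and the line's end at (429,160). I'll measure it precisely with the parallax between heights taken out.

```bash
cat > m.py <<'E'
from s import *
c=wcam(capture('wrist'),st); im=c['frame'].astype(np.float32)
def samp(A,B,n,z):
    P=np.float32([proj(c,np.r_[W(*(np.array(A)+(np.array(B)-A)*t)),z]) for t in np.linspace(0,1,n)])
    return cv2.remap(im,P[:,0].reshape(-1,1),P[:,1].reshape(-1,1),cv2.INTER_LINEAR)[:,0]
def edge(A,B,z=.024,n=201):
    v=samp(A,B,n,z); d=v[:,0]-v[:,2]; th=(d[:30].mean()+d[-30:].mean())/2; return np.flatnonzero(d>th)[0]/(n-1)
print('lead y',[(x,round(-75+30*edge((x,-75),(x,-45)),1)) for x in (-40,-30,-20,-10,0,10,20,30)])
print('trail y',[(x,round(115-30*edge((x,115),(x,85)),1)) for x in (-40,-20,0,20)])
print('near x',[(y,round(-60+30*edge((-60,y),(-30,y)),1)) for y in (-50,-30,60,80,95)])
for x in (-105,-90,-75,-60,-52):
    v=samp((x,-75),(x,-45),201,.016).mean(1); w=np.clip(np.median(v)-v-40,0,None); print('line',x,round(((-75+.15*np.arange(201))*w).sum()/w.sum(),2))
E
python3 m.py
```

```text
t 22.65 [-97.8  21. ] z 0.1208 Fjig [ 0.4 -0.6  0.3] yaw 0.04 gap 0.08511963837638829
lead y [(-40, np.float64(-60.4)), (-30, np.float64(-60.3)), (-20, np.float64(-60.3)), (-10, np.float64(-60.4)), (0, np.float64(-60.4)), (10, np.float64(-60.4)), (20, np.float64(-60.4)), (30, np.float64(-60.4))]
trail y [(-40, np.float64(98.6)), (-20, np.float64(98.6)), (0, np.float64(98.6)), (20, np.float64(98.8))]
near x [(-50, np.float64(-45.9)), (-30, np.float64(-45.9)), (60, np.float64(-45.8)), (80, np.float64(-45.8)), (95, np.float64(-45.8))]
line -105 -60.85
line -90 -60.83
line -75 -60.92
line -60 -60.86
line -52 -60.83
```

```bash
cat >> m.py <<'E'
for y in (-100,-80,-40,0,120):
    v=samp((-120,y),(-145,y),201,.016); d=v[:,0]-v[:,2]; th=(d[:30].mean()+d[-30:].mean())/2; print('bed near',y,-120-.125*np.flatnonzero(d>th)[0])
E
python3 m.py | grep bed
```

```text
bed near -100 -130.25
bed near -80 -130.375
bed near -40 -130.0
bed near 0 -130.375
bed near 120 -130.25
```

The board is 0.45 mm from the line's middle and square. The fence gap is uncertain by about 0.4 mm, so I'll give one gentle press on the board's middle with a single finger (TCP at y = 70, camera clear of the knob).

>>> {"name": "send_rows", "arguments": {"increments": [{"grip": 8.5,"linear": [0.1,-1.7,2],"twist": 0},{"grip": 8.5,"linear": [0,-1.7,2],"twist": 0},{"grip": 8.5,"linear": [0,-1.5,2],"twist": 0},{"grip": 8.5,"linear": [0,0,2],"twist": 0},{"grip": 8.5,"linear": [0,0,2],"twist": 0},{"grip": 8.5,"linear": [0,0,1.5],"twist": 0},{"grip": 8.5,"linear": [0,0,1],"twist": 0},{"grip": 8.5,"linear": [0,0,0.6],"twist": 0},{"grip": 8.5,"linear": [0,0,0.3],"twist": 0},{"grip": 8.5,"linear": [0,0,0],"twist": 0}]}}

```text
t: 23.58
ee_pos: [0.4813, 0.0036, -0.0122]
tcp_rot: [0.996, 0.094, -0.002, -0.011]
ft_force: [-0.1, -0.9, -0.1]
finger_gap: 0.085
grasp_force: 0.0
```

```bash
python3 s.py
```

```text
t 23.5833 [-96.9  71.9] z -0.0122 Fjig [-0.3 -0.9 -0.1] yaw -0.05 gap 0.08496198553159826
```

>>> {"name": "send_rows", "arguments": {"increments": [{"grip": 8.5,"linear": [0,0.2,0.15],"twist": 0},{"grip": 8.5,"linear": [0.6,0,0],"twist": 0},{"grip": 8.5,"linear": [0.8,0,0],"twist": 0},{"grip": 8.5,"linear": [0.8,0,0],"twist": 0},{"grip": 8.5,"linear": [0.6,0,0],"twist": 0},{"grip": 8.5,"linear": [0.4,0,0],"twist": 0},{"grip": 8.5,"linear": [0.3,0,0],"twist": 0},{"grip": 8.5,"linear": [0.2,0,0],"twist": 0},{"grip": 8.5,"linear": [0.1,0,0],"twist": 0},{"grip": 8.5,"linear": [0.1,0,0],"twist": 0},{"grip": 8.5,"linear": [0,0,0],"twist": 0}]}}

```text
t: 24.5
ee_pos: [0.5198, 0.009, -0.0138]
tcp_rot: [0.996, 0.094, -0.002, -0.011]
ft_force: [0.3, -0.5, -1.0]
finger_gap: 0.0847
grasp_force: 0.0
```

```bash
python3 s.py
```

```text
t 24.5 [-58.1  70. ] z -0.0138 Fjig [ 0.2 -0.5 -1. ] yaw -0.05 gap 0.08473140022515328
```

>>> {"name": "send_rows", "arguments": {"increments": [{"grip": 8.5,"linear": [0.1,0,0],"twist": 0},{"grip": 8.5,"linear": [0.1,0,0],"twist": 0},{"grip": 8.5,"linear": [0.05,0,0],"twist": 0},{"grip": 8.5,"linear": [0,0,0],"twist": 0}]}}

```text
t: 24.83
ee_pos: [0.5217, 0.0093, -0.0138]
tcp_rot: [0.996, 0.094, -0.002, -0.01]
ft_force: [-2.0, -0.5, 1.1]
finger_gap: 0.0849
grasp_force: 0.9
```

```bash
python3 s.py
```

```text
t 24.8333 [-56.1  70. ] z -0.0138 Fjig [-2.1 -0.1  1.1] yaw -0.06 gap 0.08493860982177688
```

>>> {"name": "send_rows", "arguments": {"increments": [{"grip": 8.5,"linear": [0.05,0,0],"twist": 0},{"grip": 8.5,"linear": [0.05,0,0],"twist": 0},{"grip": 8.5,"linear": [0.04,0,0],"twist": 0},{"grip": 8.5,"linear": [0,0,0],"twist": 0},{"grip": 8.5,"linear": [0,0,0],"twist": 0}]}}

```text
t: 25.25
ee_pos: [0.5222, 0.0094, -0.0139]
tcp_rot: [0.996, 0.094, -0.003, -0.01]
ft_force: [-5.3, -0.6, 3.7]
finger_gap: 0.0854
grasp_force: 2.6
```

```bash
python3 s.py
```

```text
t 25.25 [-55.6  70. ] z -0.0139 Fjig [-5.3  0.4  3.7] yaw -0.08 gap 0.08535881172986004
```

Home again at the same x (-55.6). I'll add a touch, hold, then retreat, shut the fingers and rise.

>>> {"name": "send_rows", "arguments": {"increments": [{"grip": 8.5,"linear": [0.06,0,0],"twist": 0},{"grip": 8.5,"linear": [0,0,0],"twist": 0},{"grip": 8.5,"linear": [0,0,0],"twist": 0},{"grip": 8.5,"linear": [0,0,0],"twist": 0},{"grip": 8.5,"linear": [0,0,0],"twist": 0}]}}

```text
t: 25.67
ee_pos: [0.5222, 0.0094, -0.014]
tcp_rot: [0.996, 0.093, -0.003, -0.01]
ft_force: [-6.4, -1.2, 4.8]
finger_gap: 0.085
grasp_force: 3.2
```

>>> {"name": "send_rows", "arguments": {"increments": [{"grip": 8.5,"linear": [-0.2,0,0],"twist": 0},{"grip": 8.5,"linear": [-0.6,0,0],"twist": 0},{"grip": 8.5,"linear": [-1.2,0,0],"twist": 0},{"grip": 8.5,"linear": [-1.2,0,-1],"twist": 0},{"grip": 8.5,"linear": [-1,1,-3],"twist": 0},{"grip": 8.5,"linear": [0,2,-3],"twist": 0},{"grip": 8.5,"linear": [0,2,-3],"twist": 0},{"grip": 8.5,"linear": [0,0,-3.5],"twist": 0},{"grip": 8.5,"linear": [0,0,0],"twist": 0},{"grip": 8.5,"linear": [0,0,0],"twist": 0}]}}

```text
t: 26.5
ee_pos: [0.4959, -0.0505, 0.123]
tcp_rot: [0.996, 0.094, 0.002, -0.01]
ft_force: [1.0, -0.3, -0.1]
finger_gap: 0.0851
grasp_force: 0.0
```

```bash
python3 m.py; python3 -c "
from h import *
print(tool(30,0,.2))"
```

```text
t 26.5 [-92.7  16.1] z 0.123 Fjig [ 0.9 -0.5 -0.1] yaw -0.08 gap 0.08508200065160874
lead y [(-40, np.float64(-60.4)), (-30, np.float64(-60.4)), (-20, np.float64(-60.3)), (-10, np.float64(-60.4)), (0, np.float64(-60.4)), (10, np.float64(-60.4)), (20, np.float64(-60.3)), (30, np.float64(-60.4))]
trail y [(-40, np.float64(98.6)), (-20, np.float64(98.6)), (0, np.float64(98.6)), (20, np.float64(98.6))]
near x [(-50, np.float64(-45.4)), (-30, np.float64(-45.3)), (60, np.float64(-45.3)), (80, np.float64(-45.3)), (95, np.float64(-45.3))]
line -105 -60.89
line -90 -60.84
line -75 -60.9
line -60 -60.81
line -52 -60.88
bed near -100 -130.125
bed near -80 -130.125
bed near -40 -130.125
bed near 0 -130.125
bed near 120 -130.125
(array([12.46,  1.51, -7.89]), np.float64(-0.05))
```

The board is flush, square and on the line. I'll shut the fingers and go above the knob.

>>> {"name": "send_rows", "arguments": {"increments": [{"grip": 0,"linear": [0,0,-2.6],"twist": 0},{"grip": 0,"linear": [0,0,-2.6],"twist": 0},{"grip": 0,"linear": [0,0,-2.6],"twist": 0},{"grip": 0,"linear": [2,0.25,0],"twist": 0},{"grip": 0,"linear": [2.5,0.25,0],"twist": 0},{"grip": 0,"linear": [2.5,0.25,0],"twist": 0},{"grip": 0,"linear": [2.5,0.25,0],"twist": 0},{"grip": 0,"linear": [2,0.25,0],"twist": 0},{"grip": 0,"linear": [1,0.25,0],"twist": 0},{"grip": 0,"linear": [0,0,0],"twist": 0},{"grip": 0,"linear": [0,0,0],"twist": 0}]}}

```text
t: 27.47
ee_pos: [0.6183, -0.0423, 0.1952]
tcp_rot: [0.995, 0.094, -0.004, -0.011]
ft_force: [-0.5, 0.1, 0.3]
finger_gap: -0.0001
grasp_force: 0.0
```

```bash
python3 s.py; python3 - <<'E'
from h import *
st=sensors.read_state();print(tool(30,0,.155,st))
for n in ('side','wrist'):
    c=capture(n); c=wcam(c,st) if n=='wrist' else c
    R=c['frame'].astype(int); m=((R[...,0]>110)&(R[...,1]<60)&(R[...,2]<70)).astype(np.uint8)
    for q in cv2.findContours(m,cv2.RETR_EXTERNAL,cv2.CHAIN_APPROX_SIMPLE)[0]:
        if cv2.contourArea(q)>60: print(n,cv2.boundingRect(q),'nominal top centre',proj(c,np.r_[W(30,0),.15]))
E
```

```text
t 27.4667 [29.   1.1] z 0.1952 Fjig [-0.5  0.2  0.3] yaw 0.0 gap -0.00011432821563344797
(array([0.12, 0.2 , 4.02]), np.float64(0.0))
side (273, 382, 44, 25) nominal top centre [272.41121516 191.61143309]
side (267, 189, 13, 9) nominal top centre [272.41121516 191.61143309]
side (331, 81, 7, 23) nominal top centre [272.41121516 191.61143309]
side (339, 72, 25, 33) nominal top centre [272.41121516 191.61143309]
wrist (262, 160, 38, 53) nominal top centre [320.90259016 246.34465208]
wrist (219, 160, 164, 116) nominal top centre [320.90259016 246.34465208]
```

>>> {"name": "send_rows", "arguments": {"increments": [{"grip": 0,"linear": [0.1,0.2,1],"twist": 0},{"grip": 0,"linear": [0,0,1],"twist": 0},{"grip": 0,"linear": [0,0,0.8],"twist": 0},{"grip": 0,"linear": [0,0,0.5],"twist": 0},{"grip": 0,"linear": [0,0,0.4],"twist": 0},{"grip": 0,"linear": [0,0,0.3],"twist": 0},{"grip": 0,"linear": [0,0,0.2],"twist": 0},{"grip": 0,"linear": [0,0,0.2],"twist": 0},{"grip": 0,"linear": [0,0,0],"twist": 0}]}}

```text
t: 28.32
ee_pos: [0.6202, -0.0438, 0.1535]
tcp_rot: [0.996, 0.094, -0.002, -0.011]
ft_force: [-0.3, -0.3, 0.7]
finger_gap: 0.0002
grasp_force: 0.0
```

```bash
python3 s.py
```

```text
t 28.3167 [30.6 -0.6] z 0.1535 Fjig [-0.4 -0.2  0.7] yaw -0.05 gap 0.00019363169786962625
```

>>> {"name": "send_rows", "arguments": {"increments": [{"grip": 0,"linear": [0,0,0.1],"twist": 0},{"grip": 0,"linear": [0,0,0.1],"twist": 0},{"grip": 0,"linear": [0,0,0.1],"twist": 0},{"grip": 0,"linear": [0,0,0.1],"twist": 0},{"grip": 0,"linear": [0,0,0.1],"twist": 0},{"grip": 0,"linear": [0,0,0.1],"twist": 0},{"grip": 0,"linear": [0,0,0.1],"twist": 0},{"grip": 0,"linear": [0,0,0],"twist": 0}]}}

```text
t: 28.98
ee_pos: [0.62, -0.0436, 0.1464]
tcp_rot: [0.996, 0.094, -0.002, -0.011]
ft_force: [0.1, -0.3, -0.2]
finger_gap: 0.0001
grasp_force: 0.0
```

>>> {"name": "send_rows", "arguments": {"increments": [{"grip": 0,"linear": [0,0,0.15],"twist": 0},{"grip": 0,"linear": [0,0,0.15],"twist": 0},{"grip": 0,"linear": [0,0,0.15],"twist": 0},{"grip": 0,"linear": [0,0,0.15],"twist": 0},{"grip": 0,"linear": [0,0,0.15],"twist": 0},{"grip": 0,"linear": [0,0,0.15],"twist": 0},{"grip": 0,"linear": [0,0,0],"twist": 0}]}}

```text
t: 29.57
ee_pos: [0.6198, -0.0434, 0.1373]
tcp_rot: [0.996, 0.094, -0.002, -0.011]
ft_force: [0.7, -1.2, 0.3]
finger_gap: -0.0003
grasp_force: 0.0
```

>>> {"name": "send_rows", "arguments": {"increments": [{"grip": 0,"linear": [0,0,0.1],"twist": 0},{"grip": 0,"linear": [0,0,0.1],"twist": 0},{"grip": 0,"linear": [0,0,0.1],"twist": 0},{"grip": 0,"linear": [0,0,0.1],"twist": 0},{"grip": 0,"linear": [0,0,0.1],"twist": 0},{"grip": 0,"linear": [0,0,0],"twist": 0}]}}

```text
t: 30.07
ee_pos: [0.6199, -0.0433, 0.1324]
tcp_rot: [0.996, 0.094, -0.002, -0.011]
ft_force: [-1.0, 0.6, 0.5]
finger_gap: -0.0002
grasp_force: 0.0
```

>>> {"name": "send_rows", "arguments": {"increments": [{"grip": 0,"linear": [0,0,0.1],"twist": 0},{"grip": 0,"linear": [0,0,0.1],"twist": 0},{"grip": 0,"linear": [0,0,0.1],"twist": 0},{"grip": 0,"linear": [0,0,0.1],"twist": 0},{"grip": 0,"linear": [0,0,0],"twist": 0}]}}

```text
t: 30.48
ee_pos: [0.6201, -0.0433, 0.129]
tcp_rot: [0.996, 0.094, -0.001, -0.01]
ft_force: [-1.5, 0.8, 3.0]
finger_gap: -0.0
grasp_force: 1.3
```

```bash
python3 s.py
```

```text
t 30.4833 [30.7 -0.2] z 0.129 Fjig [-1.3  1.1  3. ] yaw -0.05 gap -4.6215780615243144e-05
```

Knob contact is at z≈0.130. I'll press about 8 mm, then go by feel.

>>> {"name": "send_rows", "arguments": {"increments": [{"grip": 0,"linear": [0,0,0.1],"twist": 0},{"grip": 0,"linear": [0,0,0.1],"twist": 0},{"grip": 0,"linear": [0,0,0.1],"twist": 0},{"grip": 0,"linear": [0,0,0.1],"twist": 0},{"grip": 0,"linear": [0,0,0.1],"twist": 0},{"grip": 0,"linear": [0,0,0.1],"twist": 0},{"grip": 0,"linear": [0,0,0.1],"twist": 0},{"grip": 0,"linear": [0,0,0.1],"twist": 0},{"grip": 0,"linear": [0,0,0],"twist": 0}]}}

```text
t: 31.23
ee_pos: [0.6201, -0.0433, 0.1207]
tcp_rot: [0.996, 0.094, -0.001, -0.01]
ft_force: [-0.3, -0.2, 4.6]
finger_gap: 0.0002
grasp_force: 2.3
```

>>> {"name": "send_rows", "arguments": {"increments": [{"grip": 0,"linear": [0,0,0.05],"twist": 0},{"grip": 0,"linear": [0,0,0.05],"twist": 0},{"grip": 0,"linear": [0,0,0],"twist": 0}]}}

```text
t: 31.48
ee_pos: [0.6202, -0.0433, 0.1198]
tcp_rot: [0.996, 0.094, -0.001, -0.01]
ft_force: [0.4, -1.4, 4.4]
finger_gap: 0.0001
grasp_force: 2.4
```

>>> {"name": "send_rows", "arguments": {"increments": [{"grip": 0,"linear": [0,0,0.05],"twist": 0},{"grip": 0,"linear": [0,0,0.05],"twist": 0},{"grip": 0,"linear": [0,0,0],"twist": 0}]}}

```text
t: 31.73
ee_pos: [0.6202, -0.0433, 0.1196]
tcp_rot: [0.996, 0.094, -0.001, -0.01]
ft_force: [-2.4, -1.5, 7.3]
finger_gap: -0.0001
grasp_force: 3.9
```

>>> {"name": "send_rows", "arguments": {"increments": [{"grip": 0,"linear": [0,0,0.05],"twist": 0},{"grip": 0,"linear": [0,0,0],"twist": 0},{"grip": 0,"linear": [0,0,0],"twist": 0}]}}

```text
t: 31.98
ee_pos: [0.6202, -0.0433, 0.1195]
tcp_rot: [0.996, 0.094, -0.001, -0.01]
ft_force: [-3.0, -1.7, 9.7]
finger_gap: 0.0002
grasp_force: 4.7
```

>>> {"name": "send_rows", "arguments": {"increments": [{"grip": 0,"linear": [0,0,0.05],"twist": 0},{"grip": 0,"linear": [0,0,0.05],"twist": 0},{"grip": 0,"linear": [0,0,0],"twist": 0},{"grip": 0,"linear": [0,0,0],"twist": 0}]}}

```text
t: 32.32
ee_pos: [0.6202, -0.0433, 0.1193]
tcp_rot: [0.996, 0.094, -0.001, -0.01]
ft_force: [-4.9, -1.6, 13.2]
finger_gap: -0.0002
grasp_force: 6.3
```

>>> {"name": "send_rows", "arguments": {"increments": [{"grip": 0,"linear": [-0.03,0,0.05],"twist": 0},{"grip": 0,"linear": [0,0,0],"twist": 0},{"grip": 0,"linear": [0,0,0],"twist": 0},{"grip": 0,"linear": [0,0,0],"twist": 0}]}}

```text
t: 32.65
ee_pos: [0.6202, -0.0433, 0.1192]
tcp_rot: [0.996, 0.094, -0.0, -0.01]
ft_force: [-4.6, -1.0, 13.6]
finger_gap: -0.0
grasp_force: 6.9
```

>>> {"name": "send_rows", "arguments": {"increments": [{"grip": 0,"linear": [0,0,0.04],"twist": 0},{"grip": 0,"linear": [0,0,0],"twist": 0},{"grip": 0,"linear": [0,0,0],"twist": 0},{"grip": 0,"linear": [0,0,0],"twist": 0}]}}

```text
t: 32.98
ee_pos: [0.6203, -0.0433, 0.1192]
tcp_rot: [0.996, 0.094, -0.0, -0.01]
ft_force: [-4.0, -0.9, 14.8]
finger_gap: 0.0002
grasp_force: 7.6
```

About 15 N is reached and held. I'll release straight up, then move back so the cameras can check.

>>> {"name": "send_rows", "arguments": {"increments": [{"grip": 0,"linear": [0,0,-0.2],"twist": 0},{"grip": 0,"linear": [0,0,-0.3],"twist": 0},{"grip": 0,"linear": [0,0,-0.4],"twist": 0},{"grip": 0,"linear": [0,0,-0.6],"twist": 0},{"grip": 0,"linear": [0,0,-1.5],"twist": 0},{"grip": 0,"linear": [0,0,-2.5],"twist": 0},{"grip": 0,"linear": [0,0,-2.5],"twist": 0},{"grip": 0,"linear": [-2.5,0,0],"twist": 0},{"grip": 0,"linear": [-2.5,0,0],"twist": 0},{"grip": 0,"linear": [-2.5,0,0],"twist": 0},{"grip": 0,"linear": [-2.5,0,0],"twist": 0},{"grip": 0,"linear": [-2.5,2,0],"twist": 0},{"grip": 0,"linear": [0,0,3],"twist": 0},{"grip": 0,"linear": [0,0,3],"twist": 0},{"grip": 0,"linear": [0,0,1],"twist": 0},{"grip": 0,"linear": [0,0,0],"twist": 0},{"grip": 0,"linear": [0,0,0],"twist": 0}]}}

```text
t: 34.4
ee_pos: [0.5004, -0.0859, 0.1258]
tcp_rot: [0.996, 0.094, -0.003, -0.011]
ft_force: [0.7, 0.5, 0.5]
finger_gap: -0.0004
grasp_force: 0.0
```

```bash
python3 m.py; python3 -c "
from h import *
c=capture('side'); R=c['frame'].astype(int); m=((R[...,0]>110)&(R[...,1]<60)&(R[...,2]<70)).astype(np.uint8)[170:210,250:300]
print(cv2.boundingRect(m))"
```

```text
t 34.4 [-95.  -19.5] z 0.1258 Fjig [0.8 0.4 0.5] yaw -0.02 gap -0.00036055258642863876
lead y [(-40, np.float64(-60.3)), (-30, np.float64(-60.4)), (-20, np.float64(-60.4)), (-10, np.float64(-60.3)), (0, np.float64(-60.3)), (10, np.float64(-60.4)), (20, np.float64(-60.4)), (30, np.float64(-60.4))]
trail y [(-40, np.float64(98.8)), (-20, np.float64(98.6)), (0, np.float64(98.6)), (20, np.float64(98.8))]
near x [(-50, np.float64(-45.4)), (-30, np.float64(-45.3)), (60, np.float64(-45.4)), (80, np.float64(-45.4)), (95, np.float64(-45.3))]
line -105 -60.67
line -90 -60.68
line -75 -60.76
line -60 -60.79
line -52 -60.73
bed near -100 -130.125
bed near -80 -130.25
bed near -40 -130.125
bed near 0 -129.875
bed near 120 -130.375
(16, 19, 14, 9)
```

```bash
python3 -c "
from workcell import workorder; print(workorder.finish_job())"
```

```text
the job is handed in; nothing more can be done
None
```

The job is handed in: the board is pressed square and flush to the fence, its leading edge is about 0.4 mm from the middle of the 2 mm line, it was punched at about 15 N, and the knob is back up.

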